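Line up three brackets in the spring-backed gang jig with the keeper bar

TASK

Pick up the aluminium keeper bar by its wooden grip and, holding it just higher than the two catch lugs of the plywood gang jig, use its straight front face alone (never the fingers) to push the three loose brackets away from the robot into one straight row, on until all their sprung pads give. Still pressing, lower the bar flat onto the board just beyond the two lugs, so that they hold it and the springs keep all three brackets flush against it, then let go. Work by feel: drive neither the pads hard against their stops nor the bar hard down onto the lugs or the board, and leave the other things on the table alone.

Things in the scene. Friction and masses are not known exactly. Their poses are not given: they have to be found in the camera images.
- jig: Gang jig: plywood board fixed to the table, 250 x 400 x 15 mm (x, y, z). Origin: centre of its underside (top at z = +15 mm); +x away from the robot, y along the row. On it a metal frame, locked by two star knobs, carries two catch lugs, three sprung pads and, behind them, a fence 28 mm high. The frame is set anywhere along 40 mm; its setting is not measured and must be felt.
- lug_zero (a point): Point on the board's top, mid-row, axes as the jig. The frame's two steel catch lugs (12 mm in x, 16 mm in y, 7 mm high above the board) sit at y = +176 and -176 mm from here; their far (+x) faces, behind which the keeper bar drops, lie x = 0 to +40 mm from here, both alike, by the unmeasured setting. Everything between the lugs is flat board.
- pad_zero (a point): Point on the board's top, 51.5 mm in +x from lug_zero. Three rubber pads, 64 mm wide (y), 14 mm high, at y = +110, 0, -110 mm; free faces 51.5 mm past the lugs' far faces. Each yields along +x at 0.75 N/mm, stops dead after 9 mm. Brackets held by a bar that rests on the lugs press each in 3.5 mm (7.9 N in all); the stops come at about 20 N in all. Sliding the brackets takes 1 to 3 N more.
- keeper: Keeper bar: aluminium straightedge on edge, 372 mm long (y), 5 mm thick (x), 32 mm high (lower edge rounded), 300 g, with a foot plate 5 mm thick, 120 mm long, reaching 64 mm behind its face. Origin: mid-length at the foot of the straight front face, which looks along +x; z up. Starts on the table right of the jig, facing left. At work +x is along the jig's +x; seated, its underside lies flat on the board.
- keeper_grip (a point): Middle of the keeper bar's wooden grip rib, 48 mm behind the front face and 40 mm above the bar's underside; axes as the bar. The rib is 16 mm thick (x), 70 mm long (y) and its top is 18 mm above this point; it rises from the foot plate, 35 mm clear of the straightedge in front and free behind.
- bracket_l: Black slotted L-bracket, loose on the jig (left, near jig y = +110 mm), about 110 g, 50 x 95 x 36 mm (x, y, z). Origin: centre of its underside. The 7 mm thick base lies flat; the flat upright flange, 95 mm wide, 36 mm high, stands on its +x side (outer face at x = +25 mm) and looks toward the robot; the base's other edge (x = -25 mm) goes against a pad.
- bracket_m: Black slotted L-bracket, loose on the jig (middle, near jig y = 0), about 110 g, 50 x 95 x 36 mm (x, y, z). Origin: centre of its underside. The 7 mm thick base lies flat; the flat upright flange, 95 mm wide, 36 mm high, stands on its +x side (outer face at x = +25 mm) and looks toward the robot; the base's other edge (x = -25 mm) goes against a pad.
- bracket_r: Black slotted L-bracket, loose on the jig (right, near jig y = -110 mm), about 110 g, 50 x 95 x 36 mm (x, y, z). Origin: centre of its underside. The 7 mm thick base lies flat; the flat upright flange, 95 mm wide, 36 mm high, stands on its +x side (outer face at x = +25 mm) and looks toward the robot; the base's other edge (x = -25 mm) goes against a pad.
- rivet_tub: Bystander: grey plastic tub with red rivets, 87 x 87 x 57 mm, origin under its centre. Leave alone.
- spare_bracket: Bystander: a fourth black bracket, 50 x 95 x 36 mm, lying on the table off the jig, origin under its centre. Leave alone.
- spare_knob: Bystander: black star knob, 29 x 32 x 22 mm, lying on the table, origin under its centre. Leave alone.
Not all that is in view belongs to the job. What is shaped like the bracket_l but green or yellow is not meant.

How it is judged:
On the way:
1. the keeper bar, still above the board, presses all three brackets against their sprung pads at once (z of keeper in the frame of jig above 0.0185 m and contact force between keeper and bracket_l above 1 N and contact force between keeper and bracket_m above 1 N and contact force between keeper and bracket_r above 1 N), for 0.1 s.
At the end, for the whole second after the job is handed in: The released keeper bar lies flat on the board (within 2.5 mm, 1.4 degrees) along the row (1.4 degrees) and at rest; each of the three brackets stands flat and flush against its face (2.5 mm, 2 degrees), pressed on it by its spring with more than 1.2 N (z of keeper in the frame of jig between 0.0125 and 0.0175 m and angle between keeper's own z axis and vertical below 0.025 rad and angle between the x axis of keeper and the x axis of jig, either way round below 0.025 rad and linear speed of each of keeper, bracket_l, bracket_m, bracket_r below 0.01 m/s and contact force between keeper and bracket_l above 1.2 N and contact force between keeper and bracket_m above 1.2 N and contact force between keeper and bracket_r above 1.2 N and x of bracket_l in the frame of keeper between 0.0225 and 0.0275 m and x of bracket_m in the frame of keeper between 0.0225 and 0.0275 m and x of bracket_r in the frame of keeper between 0.0225 and 0.0275 m and angle between the x axis of each of bracket_l, bracket_m, bracket_r and the x axis of keeper, either way round below 0.035 rad and angle between each of bracket_l, bracket_m, bracket_r's own z axis and vertical below 0.05 rad); the robot touches nothing.
It fails at once if a bracket is pressed on the jig with more than 15 N (a pad driven hard against its stop) (contact force between any of bracket_l, bracket_m, bracket_r and jig above 15 N).
It fails at once if the keeper bar is pressed or dropped on the jig (lugs, board) with more than 35 N (contact force between keeper and jig above 35 N).
It fails at once if the fingers or the arm push a bracket (more than 2 N) (contact force between any of the fingers, the arm and bracket_l above 2 N or contact force between any of the fingers, the arm and bracket_m above 2 N or contact force between any of the fingers, the arm and bracket_r above 2 N).
It fails at once if a bystander is moved by more than 15 mm (distance of any of rivet_tub, spare_bracket, spare_knob from where it was at the start of the episode above 0.015 m).
It also fails if it takes over 61 s, if anything falls off the work surface, if the arm or the gripper's body presses on something with over 40 N, if the wrist force passes 120 N, or if a joint passes its speed limit or range.

ROBOT

A 7-joint arm with a two-finger parallel gripper is mounted at the origin on the work surface; the furniture and walls round the work are solid. World frame = base frame: x ahead of the robot, y to its left, z up, the work surface at z = 0. Lengths are in m, angles in rad, forces in N, time in s.
With the tool pointing down it reaches from about 0.425 to 0.8 m from the base axis. Payload 8.3 kg.
Tool frame: the origin (TCP) lies midway between the tips of the shut fingers; the grasp point (between the pads) lies 19 mm behind it; x points along the fingers, z is the direction in which the jaws open and shut, and the axes are right-handed (so a half turn about x gives the same grasp; the last joint's range is limited). The gripper opens to 85 mm and grips with 20 to 120 N. Pads are 22 mm wide; open, the fingers measure 114 mm over their backs; the gripper's body (76 mm by 85 mm) begins 54 mm behind the grasp point. The pads swing forward as they close: fully open they stand 13 mm farther back than shut.
Start: joints at [-1.395, 0.383, 0.016, 1.37, -0.006, 1.388, -0.046], TCP at [0.148, 0.607, 0.231] pointing down, gripper open.
Joint ranges: [-2.95, 2.95], [-0.25, 2.06], [-1.52, 1.56], [0.18, 2.33], [-1.44, 4.58], [0.02, 2.06], [-3.01, 3.01]. Speed limits (rad/s): [2.39, 2.39, 3.01, 3.01, 3.14, 3.14, 3.14].

INTERFACE

Orientations are given as a unit quaternion [x, y, z, w].
In Python, from station import read_state, eyes, order gives the robot as it stands. The module is installed in compiled form; this text tells all that it offers.
- The arm moves only by the shell command python3 -m jog 'ROWS' [OPENING] [FORCE]. ROWS is text: rows parted by semicolons, each of 6 numbers parted by spaces: the shift along the tool's x, y, z each as a share of 400 mm, from -1 to 1, then the turn, a rotation vector about the tool's x, y, z each as a share of 90 degrees, from -1 to 1. In form: dx dy dz rx ry rz; .... A call has 1 to 8 rows; each row shifts and turns the commanded pose from where the row before left it, along the tool's axes as they then stand; what a row does not reach is not made up. A row lasts 1/10 s, in which the tool goes at most 50 mm and 8.59 degrees, less where a joint would pass 70% of its speed; a pose out of reach is approached as far as the arm can. A call with a number of a shift or a turn outside -1 to 1 is refused whole. A call with a gripper value outside its range is refused whole. OPENING is the opening, from 0 (shut) to 1 (fully open), set as the call begins (- or left out, the last holds). The fingers move at their own pace and stop on an object; FORCE is the grip in N (left out, the last holds). Time passes only in rows, so rows that do not move let the fingers close. It gives the time, the measured TCP pose, the force and the opening at its end, in the units of the state.
- read_state(): the state, without advancing time (a new reading comes with each control period).
- eyes.capture(name): name is "side" or "top"; returns a dict with "frame" (400x640x3 uint8, red, green, blue), "K" (3x3 intrinsics, pixels), "world_to_cam" (4x4, takes a point from world to camera coordinates). Camera axes: x right, y up, looking along -z (the intrinsics and any distortion apply to the point x, -y, -z); pixel columns grow to the right and rows downward; lengths in m; the calibration is good to about 2 mm. A picture is of the moment at which its call begins. There is no depth.
- order.hand_in(): hands the job in, once; it reports no verdict.
The state is a dict: "t": time; "qpos": joint angles; "qvel": joint speeds; "joint_torque": joint torques, N m; "tool_pos": TCP position; "tcp_rot": TCP orientation; "wrist_force": force on the tool from outside, world axes, zero at the start; "wrist_torque": the same for the moment, N m; "finger_gap": finger opening in m.
Only numpy, scipy, OpenCV 4.12 (cv2) and the standard library are available. Lean on these libraries where they do the work, as an engineer would, in place of code of your own. Each camera call takes 0.05 s, during which the arm holds its last target. There are 200 camera calls.

## Working session

There is one attempt and no reset: what is moved stays moved. The work goes in short steps, Python scripts to look and compute and a shell command to move; the robot and the scene stay as the last step left them, time stands still between calls to the robot, and variables do not carry over. Pictures are saved under pics/ and viewed, about 8 in all and at most 12, crops included, and the job is handed in when it is done.

```bash
mkdir -p pics; cat > h.py <<'E'
import numpy as np, cv2
from station import read_state, eyes, order
from scipy.spatial.transform import Rotation as R
def cap(n,f):
    c=eyes.capture(n); cv2.imwrite(f,c["frame"][:,:,::-1]); np.savez(f+'.npz',**c); return c
def ray(c,u,v,z):
    M=np.array(c["world_to_cam"]);K=np.array(c["K"]);o=-M[:3,:3].T@M[:3,3]
    p=np.linalg.solve(K,[u,v,1]);d=M[:3,:3].T@np.array([p[0],-p[1],-p[2]])
    return o+d*(z-o[2])/d[2]
def proj(c,P):
    M=np.array(c["world_to_cam"]);K=np.array(c["K"]);q=M[:3,:3]@np.array(P)+M[:3,3]
    p=K@np.array([q[0],-q[1],-q[2]]);return p[:2]/p[2]
E
python3 - <<'E'
from h import *
for n in("top","side"):
    c=cap(n,f"pics/{n}1.png");M=c["world_to_cam"];print(n,[k for k in c],-M[:3,:3].T@M[:3,3],c["K"])
s=read_state();print(s["t"],s["tool_pos"],R.from_quat(s["tcp_rot"]).as_matrix().round(3))
print(s["wrist_force"])
E
```

```text
top ['frame', 'K', 'world_to_cam'] [0.40636828 0.0427188  1.14664088] [[380.26634356   0.         323.68996947]
 [  0.         380.26634356 198.55216037]
 [  0.           0.           1.        ]]
side ['frame', 'K', 'world_to_cam'] [0.5398117  0.97832952 0.80191481] [[414.1363484    0.         319.92703726]
 [  0.         414.1363484  197.19492202]
 [  0.           0.           1.        ]]
0.1 [0.14769432 0.606845   0.23037441] [[-0.    -0.972  0.236]
 [-0.002  0.236  0.972]
 [-1.    -0.    -0.002]]
[ 1.01182355  0.28608505 -0.29952364]
```

View pics/top1.png

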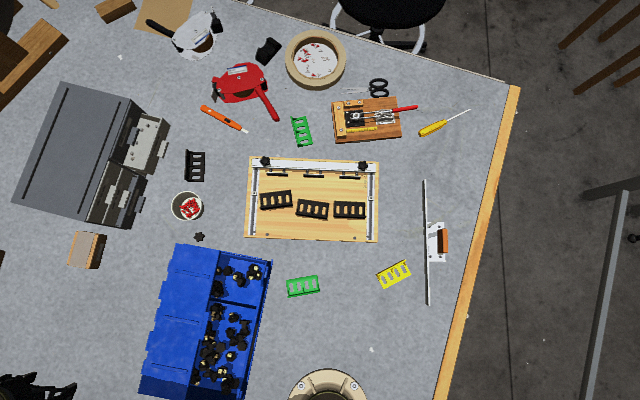

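View pics/side1.png

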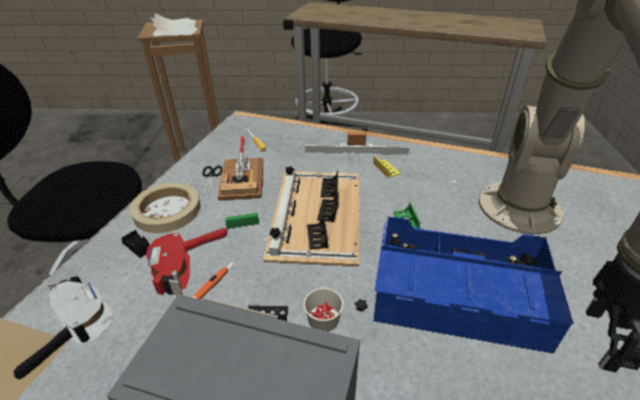

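The top view shows the jig at (245–380, 157–242) with three black brackets on it near (276,200), (312,209) and (349,210). The keeper is at (427,242) with its brown grip at (444,241). The black bracket off the jig at (195,165) is the spare, and the green and yellow ones are decoys. I'll confirm this in one enlarged crop.

```bash
python3 - <<'E'
from h import *
c=np.load("pics/top1.png.npz");f=c["frame"][:,:,::-1]
cv2.imwrite("pics/crop1.png",cv2.resize(f[150:310,238:458],None,fx=3.6,fy=3.6,interpolation=cv2.INTER_CUBIC))
# board corners via wood mask
hsv=cv2.cvtColor(f,cv2.COLOR_BGR2HSV)
def big(m,x0,x1,y0,y1):
    mm=np.zeros_like(m);mm[y0:y1,x0:x1]=m[y0:y1,x0:x1]
    cs,_=cv2.findContours(mm,cv2.RETR_EXTERNAL,cv2.CHAIN_APPROX_NONE);return sorted(cs,key=cv2.contourArea)[::-1]
w=big(cv2.inRange(hsv,(10,50,120),(30,255,255)),235,395,150,250)
a=cv2.minAreaRect(np.vstack(w[:6]));print("board",a);
for p in cv2.boxPoints(a):print(p,ray(c,*p,0.015).round(4))
g=big(cv2.inRange(hsv,(5,100,60),(20,255,255)),434,455,215,265)[0]
a=cv2.minAreaRect(g);print("grip",a)
for p in cv2.boxPoints(a):print(p,ray(c,*p,0.058).round(4))
b=cv2.inRange(hsv,(0,0,0),(180,255,70))
for q in big(b,255,372,185,222)[:3]:
    a=cv2.minAreaRect(q);print("br",a,ray(c,*a[0],.036).round(4))
m=cv2.inRange(hsv,(0,0,215),(180,40,255))
for q in big(m,418,450,170,312)[:3]:
    a=cv2.minAreaRect(q);print("bar",a)
    for p in cv2.boxPoints(a):print(p,ray(c,*p,0.032).round(4))
E
```

```text
board ((311.5691833496094, 198.7933349609375), (134.17355346679688, 81.41959381103516), 2.321530818939209)
[242.88843 236.75223] [0.4852 0.2528 0.015 ]
[246.18652 155.39944] [0.734  0.2545 0.015 ]
[380.24994 160.83444] [ 0.7245 -0.1579  0.015 ]
[376.95184 242.18723] [ 0.4743 -0.1445  0.015 ]
grip ((444.5, 240.5), (23.0, 5.0), 90.0)
[442. 229.] [ 0.5121 -0.3266  0.058 ]
[447. 229.] [ 0.5123 -0.3412  0.058 ]
[447. 252.] [ 0.4464 -0.3383  0.058 ]
[442. 252.] [ 0.4462 -0.3238  0.058 ]
br ((275.2769470214844, 199.71539306640625), (16.37258529663086, 32.37306594848633), 82.87498474121094) [0.5941 0.1589 0.036 ]
br ((349.5169372558594, 209.6094207763672), (31.5788631439209, 16.37583351135254), 2.4895529747009277) [ 0.5679 -0.0608  0.036 ]
br ((312.2701721191406, 208.86553955078125), (31.250389099121094, 16.465789794921875), 8.530765533447266) [0.5685 0.0492 0.036 ]
bar ((435.290771484375, 241.7236328125), (126.06332397460938, 18.189895629882812), 88.09085083007812)
[424.10098 179.02995] [ 0.6653 -0.2873  0.032 ]
[442.2808  178.42397] [ 0.6681 -0.3428  0.032 ]
[446.48056 304.4173 ] [ 0.2986 -0.3392  0.032 ]
[428.30075 305.02332] [ 0.2965 -0.2867  0.032 ]
```

View pics/crop1.png

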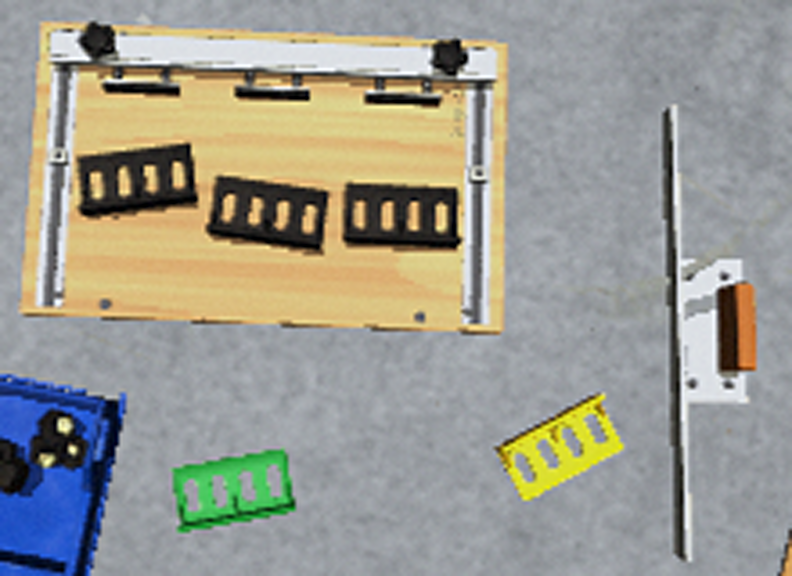

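The crop confirms it: three black brackets on the jig, lugs at crop (58,155) and (478,173), and the keeper with its grip at right. The measured grip centre is about (0.479, −0.3325), 45–48 mm behind the face, which agrees with the sizes given. I'm starting the move now.

```bash
python3 -m jog '0 0 0 -.0755 0 0; 0 0 0 -.0755 0 0; 0 -.1 -.07 0 0 0; 0 -.1 -.07 0 0 0; 0 -.1 -.07 0 0 0; 0 -.1 -.07 0 0 0; 0 -.1 -.07 0 0 0; 0 -.1 -.07 0 0 0' .47 100
python3 - <<'E'
from h import *
c=np.load("pics/top1.png.npz")
L=ray(c,238+58/3.6-.5+.14,150+155/3.6-.36,.022);Rr=ray(c,238+478/3.6-.36,150+173/3.6-.36,.022)
print("lugs",L,Rr,"mid",(L+Rr)/2,"sep",np.linalg.norm(L-Rr),"yaw",np.degrees(np.arctan2(-(L-Rr)[0],(L-Rr)[1])))
# pad front faces, frame bar ends for yaw
for n,(u,v,z) in dict(barTL=(52,30,.043),barTR=(498,48,.043),padL=(103,92,.029),padLr=(180,94,.029),padRl=(366,102,.029),padR=(440,103,.029)).items():print(n,ray(c,238+u/3.6-.36,150+v/3.6-.36,z).round(4))
for u,v in((664,108),(684,560),(690,560)):print("bar end",[ray(c,238+u/3.6-.36,150+v/3.6-.36,z).round(4) for z in(0,.032)])
s=read_state();print(R.from_quat(s["tcp_rot"]).as_matrix().round(4),s["qpos"])
E
```

```text
t: 0.9
tool_pos: [0.3888, 0.4373, 0.231]
tcp_rot: [-0.5, 0.501, 0.5, 0.5]
wrist_force: [0.2, 1.0, -0.4]
finger_gap: 0.04
lugs [0.61678845 0.22536025 0.022     ] [ 0.60714516 -0.12528244  0.022     ] mid [0.6119668  0.05003891 0.022     ] sep 0.3507752649326729 yaw -1.5753387504861163
barTL [0.7183 0.2314 0.043 ]
barTR [ 0.7097 -0.14    0.043 ]
padL [0.6696 0.1891 0.029 ]
padLr [0.669 0.125 0.029]
padRl [ 0.6648 -0.0307  0.029 ]
padR [ 0.665  -0.0928  0.029 ]
bar end [array([ 0.6707, -0.2904,  0.    ]), array([ 0.6633, -0.2811,  0.032 ])]
bar end [array([ 0.2928, -0.2942,  0.    ]), array([ 0.296 , -0.2848,  0.032 ])]
bar end [array([ 0.2928, -0.2991,  0.    ]), array([ 0.296 , -0.2896,  0.032 ])]
[[-4.0e-04 -1.0e+00  1.4e-03]
 [-4.0e-04  1.4e-03  1.0e+00]
 [-1.0e+00  4.0e-04 -4.0e-04]] [-0.99279193  0.29626502  0.11986503  1.49004734 -0.03577425  1.35798418
  0.69885551]
```

```bash
python3 -m jog '0 -.053 -.096 0 0 0; 0 -.053 -.096 0 0 0; 0 -.053 -.096 0 0 0; 0 -.053 -.096 0 0 0; 0 -.053 -.096 0 0 0; 0 -.053 -.096 0 0 0; 0 -.053 -.096 0 0 0; 0 -.053 -.096 0 0 0'
python3 -m jog '0 .02 -.116 0 0 0; 0 .02 -.116 0 0 0; 0 .02 -.116 0 0 0; 0 .02 -.116 0 0 0; 0 .02 -.116 0 0 0; 0 .02 -.116 0 0 0; 0 .02 -.116 0 0 0; 0 .02 -.116 0 0 0'
```

```text
t: 1.7
tool_pos: [0.557, 0.1297, 0.231]
tcp_rot: [-0.5, 0.501, 0.5, 0.5]
wrist_force: [0.1, -0.0, -1.2]
finger_gap: 0.0403
t: 2.5
tool_pos: [0.4913, -0.2413, 0.2311]
tcp_rot: [-0.5, 0.5, 0.5, 0.5]
wrist_force: [1.3, -0.1, -0.5]
finger_gap: 0.0404
```

```bash
python3 -m jog '0 .015 -.114 0 0 0; 0 .015 -.114 0 0 0; .1 0 0 0 0 0; .1 0 0 0 0 0; .1 0 0 0 0 0; 0 0 0 0 0 0'
python3 - <<'E'
from h import *
c=cap("top","pics/top2.png");d=cap("side","pics/side2.png")
a=c["frame"][160:320,380:500,::-1];b=d["frame"][110:180,290:430,::-1]
cv2.imwrite("pics/c2.png",np.hstack([cv2.resize(a,(400,533)),np.pad(cv2.resize(b,(400,200)),((0,333),(0,0),(0,0)))]))
print(proj(c,[.479,-.3325,.058]),proj(d,[.479,-.3325,.058]))
f=d["frame"][:,:,::-1];h=cv2.cvtColor(f,cv2.COLOR_BGR2HSV)[125:155,335:380]
ys,xs=np.nonzero(cv2.inRange(h,(3,90,40),(20,255,255)));print("side grip",xs.min()+335,xs.max()+335,ys.min()+125,ys.max()+125)
E
```

```text
t: 3.1
tool_pos: [0.4766, -0.3283, 0.1056]
tcp_rot: [-0.496, 0.501, 0.503, 0.499]
wrist_force: [-1.5, 0.0, 0.3]
finger_gap: 0.0399
[444.51210656 240.53023143] [356.01578276 132.82450527]
side grip 335 379 126 144
```

View pics/c2.png

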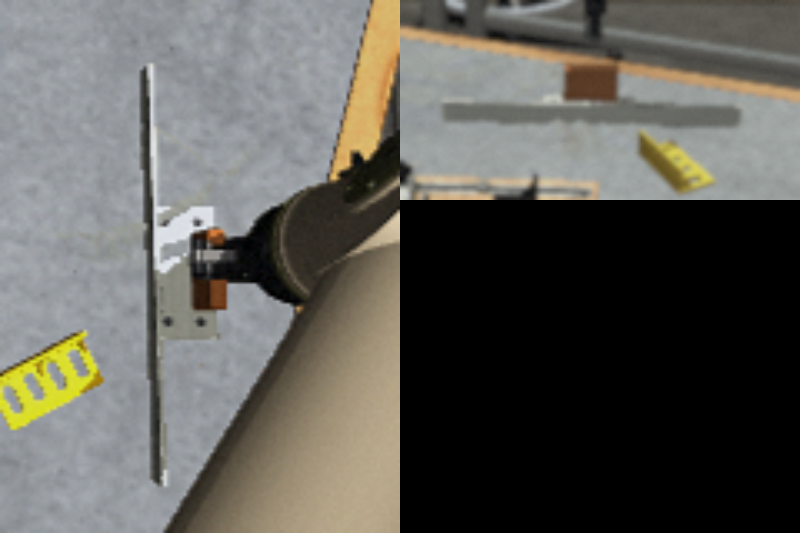

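The view shows the fingers above the orange grip at crop (208,262), with the grip spanning the same rows. The side-view grip centre of about (357,133) matches the prediction of (356,133). Next I descend and close.

```bash
python3 -m jog '0 -.006 -.010 0 0 0; .1 0 0 0 0 0; .06 0 0 0 0 0; .042 0 0 0 0 0; 0 0 0 0 0 0'
python3 -m jog '0 0 0 0 0 0; 0 0 0 0 0 0; 0 0 0 0 0 0; 0 0 0 0 0 0; 0 0 0 0 0 0; 0 0 0 0 0 0' 0 110
```

```text
t: 3.7
tool_pos: [0.4825, -0.3348, 0.0304]
tcp_rot: [-0.499, 0.5, 0.5, 0.5]
wrist_force: [-0.4, 1.0, 0.2]
finger_gap: 0.0402
t: 4.3
tool_pos: [0.4838, -0.3359, 0.0331]
tcp_rot: [0.501, -0.5, -0.498, -0.501]
wrist_force: [-0.7, 0.6, 6.3]
finger_gap: 0.0138
```

```bash
python3 -m jog '0 0 0 0 0 0; 0 0 0 0 0 0; 0 0 0 0 0 0'; python3 - <<'E'
from h import *
d=cap("side","pics/side3.png")
cv2.imwrite("pics/c3.png",cv2.resize(d["frame"][90:170,290:430,::-1],(800,457),interpolation=cv2.INTER_CUBIC))
s=read_state();print(s["wrist_force"],s["wrist_torque"],s["qpos"],R.from_quat(s["tcp_rot"]).as_matrix().round(4))
E
```

```text
t: 4.6
tool_pos: [0.4838, -0.3359, 0.0331]
tcp_rot: [0.501, -0.5, -0.498, -0.501]
wrist_force: [-0.6, 1.4, 6.5]
finger_gap: 0.0143
[-0.98342606  0.16050993  7.25306255] [ 0.22952236  0.2169236  -0.02106667] [ 0.13460743  0.52626705  0.54862833  1.72560465 -0.32257867  0.97632483
  2.37399287] [[ 0.0038 -1.      0.0015]
 [-0.0019  0.0015  1.    ]
 [-1.     -0.0038 -0.0018]]
```

View pics/c3.png

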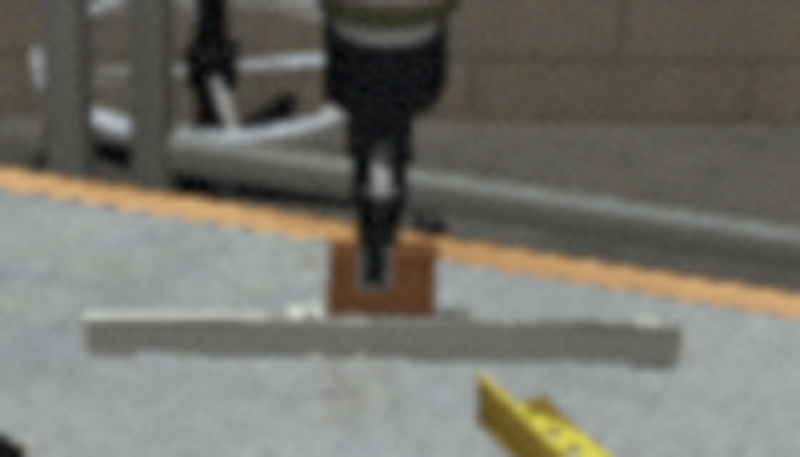

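The side crop shows the fingers closed on the middle of the upper rib at crop (375,265), and the bar still level on the table. Next is lift, then rotate.

```bash
python3 -m jog '-.05 0 0 0 0 0; -.1 0 0 0 0 0; -.1 0 0 0 0 0; -.1 0 0 0 0 0; -.08 0 0 0 0 0; 0 0 0 .0923 0 0; 0 0 0 .0923 0 0; 0 0 0 .0923 0 0'
python3 -m jog '0 0 0 .0923 0 0; 0 0 0 .0923 0 0; 0 0 0 .0923 0 0; 0 0 0 .0923 0 0; 0 0 0 .0923 0 0; 0 0 0 .0923 0 0; 0 0 0 .0923 0 0; 0 0 0 .0923 0 0'
python3 -m jog '0 0 0 0 0 0;0 0 0 0 0 0'
python3 -c "
from h import *
s=read_state();print(s['wrist_force'],s['wrist_torque'],R.from_quat(s['tcp_rot']).as_matrix().round(4),s['qpos'])"
```

```text
t: 5.45
tool_pos: [0.4824, -0.3351, 0.204]
tcp_rot: [-0.379, 0.597, 0.378, 0.598]
wrist_force: [0.2, 0.9, -3.9]
finger_gap: 0.014
t: 6.25
tool_pos: [0.4823, -0.3349, 0.2035]
tcp_rot: [0.011, 0.707, -0.011, 0.707]
wrist_force: [0.5, -0.1, -3.6]
finger_gap: 0.0137
t: 6.45
tool_pos: [0.4824, -0.3348, 0.203]
tcp_rot: [0.007, 0.707, -0.008, 0.707]
wrist_force: [0.4, 1.0, -2.6]
finger_gap: 0.0142
[ 0.41593493  1.02251781 -2.60849233] [ 0.02997257  0.0907523  -0.02419186] [[ 5.000e-04  2.110e-02  9.998e-01]
 [-3.000e-04  9.998e-01 -2.110e-02]
 [-1.000e+00 -3.000e-04  5.000e-04]] [-0.13181889  0.42850808  0.92714398  1.55482133 -0.34912284  1.33327725
  0.81346076]
```

```bash
python3 -m jog '0 .12 -.008 0 0 0; 0 .12 -.008 0 0 0; 0 .12 -.008 0 0 0; 0 .12 -.008 0 0 0; 0 .12 -.008 0 0 0; 0 .12 -.008 0 0 0; 0 .12 -.008 0 0 0; 0 .12 -.008 0 0 0'
python3 -m jog '.1 0 0 0 0 0; .1 0 0 0 0 0; 0 0 0 0 0 0; 0 0 0 0 0 0'
python3 - <<'E'
from h import *
c=cap("top","pics/top4.png");d=cap("side","pics/side4.png")
cv2.imwrite("pics/c4.png",cv2.resize(np.hstack([c["frame"][145:275,225:405,::-1],d["frame"][140:270,230:400,::-1]]),None,fx=2.25,fy=2.25,interpolation=cv2.INTER_CUBIC))
s=read_state();print(s["tool_pos"],R.from_quat(s["tcp_rot"]).as_matrix().round(4),s["qpos"])
E
```

```text
t: 7.25
tool_pos: [0.4662, 0.0514, 0.2033]
tcp_rot: [0.008, 0.707, -0.007, 0.708]
wrist_force: [1.4, 0.0, -2.2]
finger_gap: 0.0138
t: 7.65
tool_pos: [0.4665, 0.049, 0.1233]
tcp_rot: [0.008, 0.707, -0.009, 0.707]
wrist_force: [0.6, -0.1, -1.8]
finger_gap: 0.0137
[0.46805468 0.04933796 0.12465177] [[ 0.003   0.0255  0.9997]
 [ 0.001   0.9997 -0.0255]
 [-1.      0.0011  0.003 ]] [-0.88885332  0.16096887  0.79074269  1.95548978 -0.13080021  1.07290796
 -0.06774927]
```

View pics/c4.png

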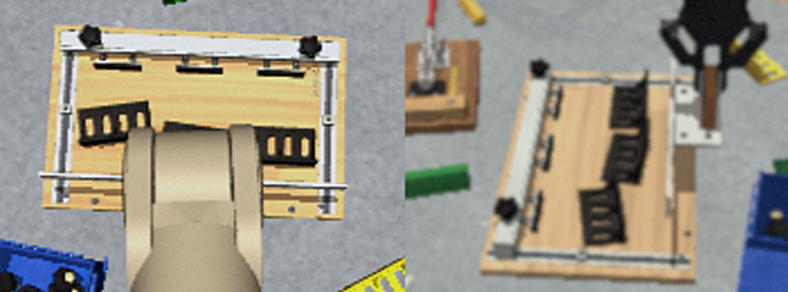

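Top crop: the bar's ends are at crop (40,174) and (347,186), parallel to the frame bar and in front of all three brackets. I'll measure its pose in the hand and its levelness.

```bash
python3 - <<'E'
from h import *
c=np.load("pics/top4.png.npz");d=np.load("pics/side4.png.npz")
s=read_state();T=np.array(s["tool_pos"]);Q=R.from_quat(s["tcp_rot"]).as_matrix();zt=Q[:,2].copy();zt[2]=0;yt=Q[:,1]
f=c["frame"].astype(int).min(2)
# bright top edge centroid per column, left and right of the arm
pts=[]
for u in list(range(246,278,2))+list(range(344,378,2)):
    v0=222.3+(u-242.8)*5.4/136.4;r0=int(v0)-3;col=f[r0:r0+8,u].astype(float)
    k=col-np.median(col);k[k<20]=0
    if k.sum()>0:pts.append((u,r0+(k*np.arange(8)).sum()/k.sum()))
P=np.array([ray(c,u,v,.1247-.0331+.032) for u,v in pts]);
a,b=np.polyfit(P[:,1],P[:,0],1);r=P[:,0]-a*P[:,1]-b;k=abs(r)<.003;a,b=np.polyfit(P[k,1],P[k,0],1)
print(len(P),k.sum(),"yaw",-np.degrees(np.arctan(a)),"tool",np.degrees(np.arctan2(Q[1,2],Q[0,2])),"topcentre x at y=.05",a*.05+b,"exp",T[0]+.0455)
L=ray(c,242.6,222.3,.124);Rr=ray(c,379.4,227.7,.124);print("ends",L,Rr,(L+Rr)/2,np.linalg.norm(L-Rr))
# expected side-view pixels of bar underside/ top at both ends if level
F=T+.048*zt;F[2]=T[2]-.0331
for e in(.186,-.186):
  for h in(0,.032):
    p=F+np.array([0,0,h])+e*np.array([.0255,.9997,0])+[0,.0045,0];print(e,h,proj(d,p).round(1),"crop",(2.25*(proj(d,p)-[230-180,140])).round(0))
print("jig far corners sidepix",proj(d,[.734,.2545,.015]))
E
```

```text
32 30 yaw -1.476584368815194 tool -1.4623817264494592 topcentre x at y=.05 0.5133805191535176 exp 0.5135546830686613
ends [0.51633314 0.23515908 0.124     ] [ 0.5068883  -0.13361662  0.124     ] [0.51161072 0.05077123 0.124     ] 0.3688966254347106
0.186 0 [344.9 236.6] crop [664. 217.]
0.186 0.032 [345.2 227. ] crop [664. 196.]
-0.186 0 [347.7 154.9] crop [670.  33.]
-0.186 0.032 [348.  146.2] crop [670.  14.]
jig far corners sidepix [261.05113962 260.6807335 ]
```

The measured bar yaw is −1.48° (tool −1.46°, jig about −1.5°). Its x position agrees within 0.2 mm, and the length comes out at 369 mm against 372 mm. Next I descend to just above lug height.

```bash
python3 -m jog '.06 0 0 0 0 0; .06 0 0 0 0 0; .03 0 0 0 0 0; 0 0 0 0 0 0; 0 0 0 0 0 0'
python3 - <<'E'
from h import *
d=cap("side","pics/side5.png")
cv2.imwrite("pics/c5.png",cv2.resize(d["frame"][150:280,250:390,::-1],None,fx=4.5,fy=4.5,interpolation=cv2.INTER_CUBIC))
s=read_state();T=np.array(s["tool_pos"]);Q=R.from_quat(s["tcp_rot"]).as_matrix()
print(T,Q.round(4),s["wrist_force"],s["wrist_torque"])
F=T+.048*Q[:,2];F[2]=T[2]-.0331
for e in(.19,-.182):
  for h in(0,.032):
    p=F+np.array([0,0,h])+e*np.array([.0255,.9997,0]);print(e,h,(4.5*(proj(d,p)-[250,150])).round(0))
E
```

```text
t: 8.25
tool_pos: [0.4675, 0.0496, 0.0637]
tcp_rot: [0.009, 0.707, -0.009, 0.708]
wrist_force: [0.4, 0.1, -1.7]
finger_gap: 0.0142
[0.46767921 0.04968391 0.06390301] [[ 2.000e-03  2.570e-02  9.997e-01]
 [ 6.000e-04  9.997e-01 -2.570e-02]
 [-1.000e+00  7.000e-04  2.000e-03]] [ 0.5054618  -0.28959247 -2.79902031] [ 0.02545867  0.10450591 -0.0298076 ]
0.19 0 [425. 467.]
0.19 0.032 [426. 427.]
-0.182 0 [437.  93.]
-0.182 0.032 [439.  56.]
```

View pics/c5.png

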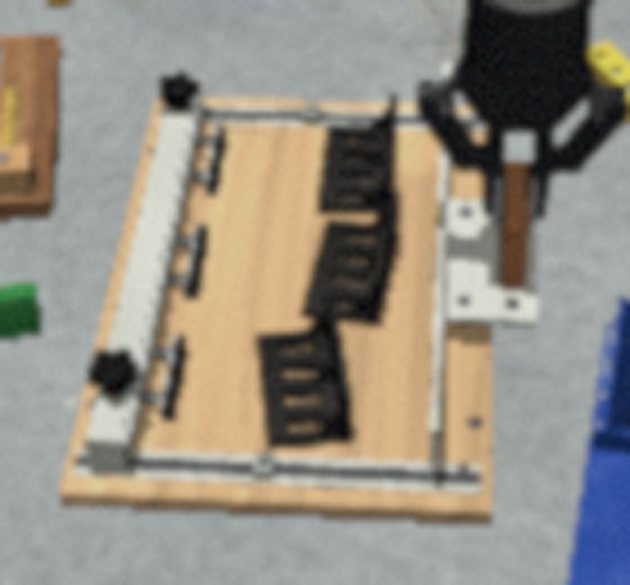

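Side view: the bar's near end is at about (437,482), 10–15 px from prediction. I'll check the side calibration against board and lug points already measured.

```bash
python3 - <<'E'
from h import *
d=np.load("pics/side5.png.npz")
f=lambda p:(4.5*(proj(d,p)-[250,150])).round(0)
for n,p in dict(lugL=(.6168,.2254,.022),lugR=(.607,-.1253,.022),cFar=(.734,.2545,.015),cNear=(.4852,.2528,.015)).items():print(n,f(p))
g=cv2.cvtColor(d["frame"],cv2.COLOR_RGB2GRAY)
print(g[236:262,340:354])
E
```

```text
lugL [258. 457.]
lugR [305. 107.]
cFar [ 50. 498.]
cNear [487. 507.]
[[183 175 172 170 174 173 186 166 138 160 186 188 183 181]
 [180 175 171 172 174 183 189 163 134 160 185 187 184 183]
 [182 173 173 171 176 185 191 158 128 158 185 188 184 180]
 [179 178 172 173 174 181 188 161 128 160 186 185 184 184]
 [181 176 172 175 173 184 192 163 128 159 186 187 183 179]
 [180 175 173 172 177 190 198 165 130 161 185 187 181 179]
 [179 175 172 172 178 192 201 165 130 160 187 189 182 173]
 [181 175 174 173 181 196 199 167 130 160 185 186 180 160]
 [180 177 174 173 179 193 199 163 130 159 187 187 181 164]
 [178 171 172 176 176 179 175 142 124 160 186 185 181 174]
 [180 176 175 176 172 159 130 107 113 158 187 187 181 179]
 [178 177 175 176 172 154 121 102 116 158 185 186 182 178]
 [179 174 174 177 173 153 125 108 116 161 186 188 182 179]
 [181 176 177 177 175 151 121 109 121 162 186 186 182 178]
 [179 175 175 176 174 150 121 108 119 162 186 188 184 178]
 [181 176 178 180 176 150 120 113 122 162 186 186 180 179]
 [193 190 193 193 182 154 129 120 126 165 186 184 169 164]
 [192 199 197 196 187 162 134 118 130 169 188 172 142 140]
 [146 159 162 162 158 144 116 100 109 150 172 154 120 115]
 [101 108 110 107 108 106  84  64  70  99 118 112  95  94]
 [136 134 131 123 118 115  97  71  77  99 108 105 103  98]
 [184 185 183 174 172 162 139 115 129 153 156 155 152 148]
 [199 200 201 197 192 190 173 156 168 184 191 190 192 192]
 [182 189 188 185 183 186 187 180 180 180 184 186 187 185]
 [179 181 181 178 181 185 188 191 188 189 187 183 177 172]
 [177 176 178 181 180 185 189 190 191 192 190 183 177 171]]
```

Allowing for the side camera's common offset of about +6,+8 px (lugs and board corner show the same shift), the bar matches and is level. Underside is at about 31 mm, so I lower 4 mm and start a slow push.

```bash
python3 -m jog '.011 0 0 0 0 0; 0 0 .012 0 0 0; 0 0 .012 0 0 0; 0 0 .012 0 0 0; 0 0 .012 0 0 0; 0 0 .012 0 0 0; 0 0 .012 0 0 0; 0 0 .012 0 0 0'
python3 -m jog '0 0 .012 0 0 0; 0 0 .012 0 0 0; 0 0 .012 0 0 0; 0 0 .012 0 0 0; 0 0 .012 0 0 0; 0 0 .012 0 0 0; 0 0 .012 0 0 0; 0 0 0 0 0 0'
```

```text
t: 9.1
tool_pos: [0.5004, 0.0487, 0.0579]
tcp_rot: [0.009, 0.707, -0.009, 0.707]
wrist_force: [-2.0, -0.5, -3.1]
finger_gap: 0.0137
t: 9.9
tool_pos: [0.5347, 0.0478, 0.0582]
tcp_rot: [0.009, 0.707, -0.009, 0.707]
wrist_force: [-0.4, -0.2, -2.7]
finger_gap: 0.0139
```

```bash
python3 -m jog '0 0 .01 0 0 0; 0 0 .01 0 0 0; 0 0 .01 0 0 0; 0 0 .01 0 0 0; 0 0 .01 0 0 0; 0 0 .005 0 0 0; 0 0 0 0 0 0; 0 0 0 0 0 0'
python3 - <<'E'
from h import *
c=cap("top","pics/top6.png");d=cap("side","pics/side6.png")
cv2.imwrite("pics/c6.png",cv2.resize(np.hstack([c["frame"][145:255,235:390,::-1],d["frame"][160:270,250:390,::-1]]),None,fx=2.7,fy=2.7,interpolation=cv2.INTER_CUBIC))
s=read_state();print(s["tool_pos"],s["wrist_force"],s["wrist_torque"],R.from_quat(s["tcp_rot"]).as_matrix().round(4))
E
```

```text
t: 10.7
tool_pos: [0.5562, 0.0473, 0.0583]
tcp_rot: [0.009, 0.707, -0.009, 0.707]
wrist_force: [0.2, -1.1, -3.4]
finger_gap: 0.0141
[0.55607465 0.0473373  0.05826932] [-0.11300294  0.81791308 -3.02155296] [-0.0280988   0.13006159 -0.03261112] [[ 8.000e-04  2.560e-02  9.997e-01]
 [-0.000e+00  9.997e-01 -2.560e-02]
 [-1.000e+00 -0.000e+00  8.000e-04]]
```

View pics/c6.png

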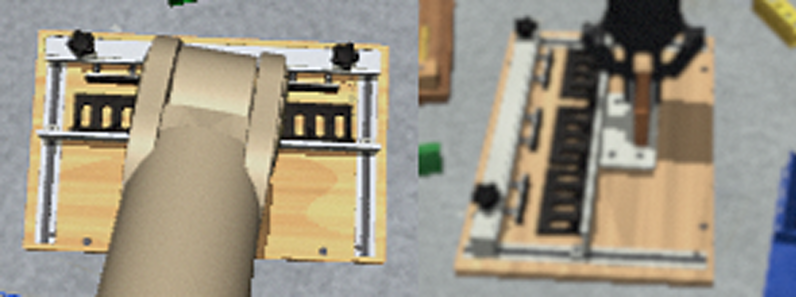

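The views show all three brackets lined up on the bar's face, about 10–15 mm short of the pads. The bar ends are over the lugs at crop (38,132) and (378,147). Creeping on by feel.

```bash
for i in 1; do python3 -m jog '0 0 .005 0 0 0; 0 0 .005 0 0 0; 0 0 .005 0 0 0; 0 0 .005 0 0 0; 0 0 0 0 0 0; 0 0 0 0 0 0'; done
python3 -m jog '0 0 .005 0 0 0; 0 0 .005 0 0 0; 0 0 0 0 0 0; 0 0 0 0 0 0'
```

```text
t: 11.4
tool_pos: [0.5641, 0.0472, 0.0581]
tcp_rot: [0.009, 0.707, -0.009, 0.707]
wrist_force: [-0.7, -0.8, -3.0]
finger_gap: 0.0139
t: 11.8
tool_pos: [0.568, 0.047, 0.0581]
tcp_rot: [0.009, 0.707, -0.009, 0.707]
wrist_force: [-1.0, -0.7, -2.9]
finger_gap: 0.0136
```

```bash
python3 -m jog '0 0 .005 0 0 0; 0 0 0 0 0 0; 0 0 0 0 0 0'
```

```text
t: 12.1
tool_pos: [0.5699, 0.047, 0.0581]
tcp_rot: [0.009, 0.707, -0.009, 0.707]
wrist_force: [-0.8, 0.4, -3.7]
finger_gap: 0.0139
```

```bash
for k in 1; do python3 -m jog '0 0 .005 0 0 0; 0 0 0 0 0 0; 0 0 0 0 0 0'; done; python3 -m jog '0 0 .005 0 0 0; 0 0 0 0 0 0; 0 0 0 0 0 0'; python3 -m jog '0 0 .004 0 0 0; 0 0 0 0 0 0; 0 0 0 0 0 0'; python3 -c "
from h import *
s=read_state();print(s['tool_pos'],s['wrist_force'],s['wrist_torque'])"
```

```text
t: 12.4
tool_pos: [0.5713, 0.047, 0.058]
tcp_rot: [0.009, 0.707, -0.009, 0.707]
wrist_force: [-5.8, 0.3, -0.5]
finger_gap: 0.0138
t: 12.7
tool_pos: [0.5725, 0.047, 0.0578]
tcp_rot: [0.009, 0.708, -0.009, 0.706]
wrist_force: [-8.2, 0.1, 2.1]
finger_gap: 0.0138
t: 13.0
tool_pos: [0.5733, 0.0469, 0.0577]
tcp_rot: [0.009, 0.709, -0.009, 0.705]
wrist_force: [-11.1, 1.2, 4.4]
finger_gap: 0.0142
[0.57328326 0.04694992 0.05765532] [-11.07969086   1.2282166    4.39458386] [0.1095917  2.46095512 0.01956615]
```

```bash
python3 -m jog '-.004 0 0 0 0 0; 0 0 0 0 0 0; 0 0 0 0 0 0'
python3 - <<'E'
from h import *
d=cap("side","pics/side7.png")
cv2.imwrite("pics/c7.png",cv2.resize(d["frame"][160:260,270:370,::-1],None,fx=6,fy=6,interpolation=cv2.INTER_CUBIC))
s=read_state();print(s["tool_pos"],s["wrist_force"],s["wrist_torque"],R.from_quat(s["tcp_rot"]).as_matrix().round(4))
E
```

```text
t: 13.3
tool_pos: [0.5735, 0.047, 0.0586]
tcp_rot: [0.009, 0.708, -0.009, 0.706]
wrist_force: [-4.9, -0.1, -4.7]
finger_gap: 0.0137
[0.57337921 0.04696204 0.05852366] [-6.14619271  0.50885161 -4.05606704] [9.14826092e-02 1.73469895e+00 2.07179204e-04] [[-4.200e-03  2.560e-02  9.997e-01]
 [-1.000e-04  9.997e-01 -2.560e-02]
 [-1.000e+00 -2.000e-04 -4.200e-03]]
```

View pics/c7.png

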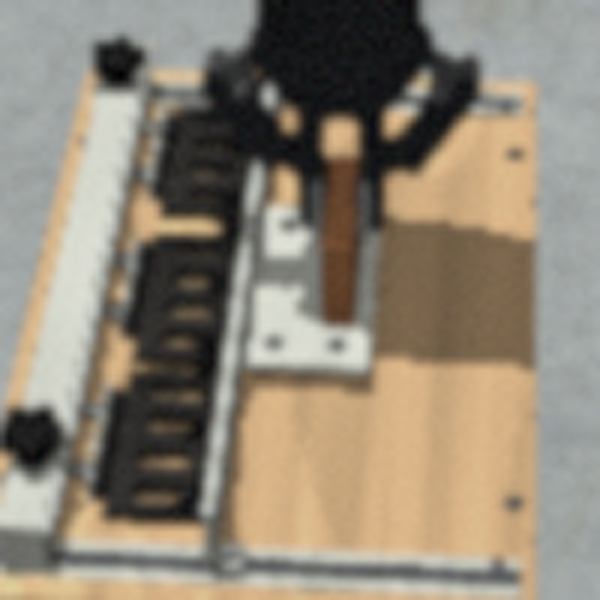

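The image shows three brackets against their pads, and the near lug at (235,560) about to clear the bar's rear. Raising 1 mm dropped fx from 11 to 6 N and removed the upward force, so the bar had been rubbing. I press on while keeping the bar slightly high.

```bash
python3 -m jog '-.001 0 .004 0 0 0; 0 0 0 0 0 0; 0 0 0 0 0 0';python3 -m jog '-.001 0 .004 0 0 0; 0 0 0 0 0 0; 0 0 0 0 0 0'; python3 -c "
from h import *
s=read_state();print(s['tool_pos'],s['wrist_force'],s['wrist_torque'],R.from_quat(s['tcp_rot']).as_matrix()[:,2])"
```

```text
t: 13.65
tool_pos: [0.5744, 0.0469, 0.0587]
tcp_rot: [0.009, 0.709, -0.009, 0.705]
wrist_force: [-7.9, 1.3, -4.5]
finger_gap: 0.0138
t: 13.95
tool_pos: [0.5754, 0.0469, 0.0588]
tcp_rot: [0.009, 0.709, -0.009, 0.705]
wrist_force: [-9.1, 1.7, -3.7]
finger_gap: 0.0142
[0.57536603 0.04689693 0.05881299] [-9.06508606  1.66445586 -3.68154658] [ 0.15424457  2.62710889 -0.06636972] [ 0.99964617 -0.02568689 -0.00690761]
```

```bash
python3 -m jog '-.001 0 .004 0 -.004 0; 0 0 0 0 0 0; 0 0 0 0 0 0';python3 -m jog '-.001 0 .004 0 0 0; 0 0 0 0 0 0; 0 0 0 0 0 0'; python3 -c "
from h import *
s=read_state();print(s['tool_pos'],s['wrist_force'],s['wrist_torque'],R.from_quat(s['tcp_rot']).as_matrix()[:,2])"
```

```text
t: 14.25
tool_pos: [0.5761, 0.0469, 0.0588]
tcp_rot: [0.009, 0.708, -0.009, 0.706]
wrist_force: [-11.9, 0.2, -3.8]
finger_gap: 0.014
t: 14.55
tool_pos: [0.5771, 0.0468, 0.0589]
tcp_rot: [0.009, 0.708, -0.009, 0.706]
wrist_force: [-13.8, 0.7, -4.1]
finger_gap: 0.0141
[0.57711192 0.04683894 0.05893663] [-13.79447459   0.68573126  -4.14074297] [ 0.16378468  3.61729607 -0.04252297] [ 0.99966357 -0.025666   -0.00374219]
```

```bash
python3 -m jog '.003 0 0 0 0 0; .003 0 0 0 0 0; 0 0 0 0 0 0; 0 0 0 0 0 0'; python3 -m jog '.003 0 0 0 0 0; .003 0 0 0 0 0; 0 0 0 0 0 0; 0 0 0 0 0 0'; python3 -c "
from h import *
s=read_state();print(s['tool_pos'],s['wrist_force'],s['wrist_torque'],R.from_quat(s['tcp_rot']).as_matrix()[:,2])"
```

```text
t: 14.95
tool_pos: [0.5768, 0.0468, 0.0574]
tcp_rot: [0.009, 0.709, -0.009, 0.706]
wrist_force: [-21.0, 0.4, 7.4]
finger_gap: 0.014
t: 15.35
tool_pos: [0.5768, 0.0468, 0.0552]
tcp_rot: [0.009, 0.709, -0.009, 0.706]
wrist_force: [-21.7, 0.4, 8.3]
finger_gap: 0.014
[0.57679734 0.04677614 0.05518693] [-21.74368192   0.44802706   8.27521599] [0.21008558 4.63395997 0.03031188] [ 0.99965476 -0.02594018 -0.00417825]
```

```bash
python3 -m jog '.003 0 0 0 0 0; 0 0 0 0 0 0; 0 0 0 0 0 0'; python3 -m jog '.003 0 0 0 0 0; 0 0 0 0 0 0; 0 0 0 0 0 0'; python3 -m jog '.003 0 0 0 0 0; 0 0 0 0 0 0; 0 0 0 0 0 0'
```

```text
t: 15.65
tool_pos: [0.5768, 0.0468, 0.054]
tcp_rot: [0.009, 0.709, -0.009, 0.706]
wrist_force: [-22.3, -0.3, 9.5]
finger_gap: 0.0139
t: 15.95
tool_pos: [0.5768, 0.0468, 0.0528]
tcp_rot: [0.009, 0.709, -0.009, 0.706]
wrist_force: [-22.4, 1.3, 8.9]
finger_gap: 0.014
t: 16.25
tool_pos: [0.5768, 0.0468, 0.0516]
tcp_rot: [0.009, 0.709, -0.009, 0.706]
wrist_force: [-22.5, 0.6, 9.7]
finger_gap: 0.0139
```

Underside is now at about 18.5 mm, which is below the lug tops (22 mm), with no rise in force. Continuing to the board.

```bash
python3 -m jog '.003 0 0 0 0 0; 0 0 0 0 0 0; 0 0 0 0 0 0'; python3 -m jog '.003 0 0 0 0 0; 0 0 0 0 0 0; 0 0 0 0 0 0'; python3 -m jog '.002 0 0 0 0 0; 0 0 0 0 0 0; 0 0 0 0 0 0'; python3 -m jog '.002 0 0 0 0 0; 0 0 0 0 0 0; 0 0 0 0 0 0'
```

```text
t: 16.55
tool_pos: [0.5767, 0.0467, 0.0504]
tcp_rot: [0.009, 0.709, -0.009, 0.706]
wrist_force: [-22.6, -0.4, 10.3]
finger_gap: 0.0139
t: 16.85
tool_pos: [0.5768, 0.0467, 0.0492]
tcp_rot: [0.009, 0.709, -0.009, 0.706]
wrist_force: [-22.2, 1.5, 9.8]
finger_gap: 0.014
t: 17.15
tool_pos: [0.5768, 0.0468, 0.0484]
tcp_rot: [0.009, 0.709, -0.009, 0.706]
wrist_force: [-22.8, 0.5, 10.1]
finger_gap: 0.0139
t: 17.45
tool_pos: [0.5768, 0.0469, 0.0481]
tcp_rot: [0.01, 0.709, -0.009, 0.706]
wrist_force: [-24.5, 1.1, 16.1]
finger_gap: 0.0139
```

Touchdown is at TCP z = 48.1 mm, exactly as expected. Now I ease back onto the lugs while keeping a light downward press.

```bash
for i in 1; do python3 -m jog '0 0 -.004 0 0 0; 0 0 0 0 0 0; 0 0 0 0 0 0'; done; python3 -m jog '0 0 -.004 0 0 0; 0 0 0 0 0 0; 0 0 0 0 0 0'; python3 -m jog '0 0 -.003 0 0 0; 0 0 0 0 0 0; 0 0 0 0 0 0'; python3 -c "
from h import *
s=read_state();print(s['tool_pos'],s['wrist_force'],s['wrist_torque'],R.from_quat(s['tcp_rot']).as_matrix()[:,2])"
```

```text
t: 17.75
tool_pos: [0.5768, 0.0469, 0.0482]
tcp_rot: [0.009, 0.707, -0.009, 0.707]
wrist_force: [-17.1, 0.9, 8.1]
finger_gap: 0.0139
t: 18.05
tool_pos: [0.5761, 0.0469, 0.0482]
tcp_rot: [0.009, 0.707, -0.009, 0.707]
wrist_force: [-12.5, 0.6, 3.5]
finger_gap: 0.0143
t: 18.35
tool_pos: [0.5753, 0.0469, 0.0482]
tcp_rot: [0.009, 0.706, -0.009, 0.708]
wrist_force: [-9.9, 0.1, 1.5]
finger_gap: 0.0138
[0.57532597 0.04687396 0.04817601] [-9.85619526  0.08962329  1.53169344] [0.01847912 2.34303671 0.00547984] [ 0.99967335 -0.02548766  0.00189103]
```

```bash
python3 -m jog '0 0 -.003 0 0 0; 0 0 0 0 0 0; 0 0 0 0 0 0'; python3 -m jog '0 0 -.003 0 0 0; 0 0 0 0 0 0; 0 0 0 0 0 0'; python3 -m jog '0 0 -.003 0 0 0; 0 0 0 0 0 0; 0 0 0 0 0 0'; python3 -c "
from h import *
s=read_state();print(s['tool_pos'],s['wrist_force'],s['wrist_torque'],R.from_quat(s['tcp_rot']).as_matrix()[:,2])"
```

```text
t: 18.65
tool_pos: [0.5744, 0.0469, 0.0482]
tcp_rot: [0.009, 0.706, -0.009, 0.708]
wrist_force: [-8.4, 0.3, 1.3]
finger_gap: 0.0139
t: 18.95
tool_pos: [0.5736, 0.047, 0.0482]
tcp_rot: [0.009, 0.706, -0.009, 0.708]
wrist_force: [-6.4, 1.5, -0.6]
finger_gap: 0.0138
t: 19.25
tool_pos: [0.5735, 0.047, 0.0483]
tcp_rot: [0.009, 0.705, -0.009, 0.709]
wrist_force: [0.0, 0.3, -10.4]
finger_gap: 0.0136
[0.57350193 0.04704154 0.04825146] [  0.01768854   0.32365138 -10.35366388] [ 0.04548885  0.42568083 -0.17149218] [ 0.99966142 -0.02542532  0.00553109]
```

Lug contact is felt: x stops at 0.5735 while fx falls to 0. I relieve the upward pull and then release.

```bash
python3 -m jog '.002 0 0 0 0 0; 0 0 0 0 0 0; 0 0 0 0 0 0'; python3 -m jog '.001 0 0 0 0 0; 0 0 0 0 0 0; 0 0 0 0 0 0';  python3 -c "
from h import *
s=read_state();print(s['tool_pos'],s['wrist_force'],s['wrist_torque'],R.from_quat(s['tcp_rot']).as_matrix()[:,2])"
```

```text
t: 19.55
tool_pos: [0.5735, 0.047, 0.0482]
tcp_rot: [0.009, 0.705, -0.009, 0.709]
wrist_force: [-5.6, 0.9, -2.1]
finger_gap: 0.0137
t: 19.85
tool_pos: [0.5736, 0.0471, 0.0482]
tcp_rot: [0.009, 0.705, -0.009, 0.709]
wrist_force: [-5.9, 1.1, 2.7]
finger_gap: 0.0142
[0.57357382 0.04705795 0.04816181] [-5.93932916  1.14326726  2.73755719] [ 0.10521299  1.93577033 -0.09659365] [ 0.99965688 -0.02554645  0.00578761]
```

```bash
python3 -m jog '0 0 -.001 0 0 0; 0 0 0 0 0 0; 0 0 0 0 0 0' - 20;python3 -m jog '0 0 0 0 0 0; 0 0 0 0 0 0; 0 0 0 0 0 0; 0 0 0 0 0 0' .47;  python3 -c "
from h import *
s=read_state();print(s['tool_pos'],s['wrist_force'],s['wrist_torque'],R.from_quat(s['tcp_rot']).as_matrix()[:,2])"
```

```text
t: 20.15
tool_pos: [0.5736, 0.047, 0.0482]
tcp_rot: [0.009, 0.705, -0.009, 0.709]
wrist_force: [-5.4, 1.7, 3.1]
finger_gap: 0.0139
t: 20.55
tool_pos: [0.5741, 0.0467, 0.0481]
tcp_rot: [0.009, 0.704, -0.009, 0.71]
wrist_force: [0.3, -0.9, 0.2]
finger_gap: 0.0403
[0.57407611 0.04673582 0.04805217] [ 0.33844423 -0.89373058  0.1698253 ] [-0.01559013 -0.01021717  0.03903805] [ 0.99963878 -0.02575652  0.0076751 ]
```

Released cleanly. I rise straight up, back away from the view, and check.

```bash
python3 -m jog '-.02 0 0 0 0 0; -.05 0 0 0 0 0; -.1 0 0 0 0 0; -.12 0 0 0 0 0; -.12 0 0 0 0 0; -.12 0 0 0 0 0; 0 -.12 0 0 0 0; 0 -.12 0 0 0 0'
python3 -m jog '0 -.12 0 0 0 0; 0 -.12 0 0 0 0; 0 -.12 0 0 0 0; 0 -.12 0 0 0 0; 0 -.12 0 0 0 0; 0 -.12 0 0 0 0; 0 0 0 0 0 0;0 0 0 0 0 0'
python3 - <<'E'
from h import *
c=cap("top","pics/top8.png");d=cap("side","pics/side8.png")
cv2.imwrite("pics/c8.png",cv2.resize(np.hstack([c["frame"][145:255,235:390,::-1],d["frame"][160:270,250:390,::-1]]),None,fx=2.7,fy=2.7,interpolation=cv2.INTER_CUBIC))
s=read_state();print(s["tool_pos"],s["wrist_force"])
a=np.load("pics/top1.png.npz")["frame"].astype(int);b=c["frame"].astype(int)
for n,(x0,x1,y0,y1) in dict(tub=(165,210,185,228),spare=(182,210,145,188),knob=(190,208,229,245)).items():print(n,abs(a-b)[y0:y1,x0:x1].mean())
E
```

```text
t: 21.35
tool_pos: [0.5707, -0.0487, 0.2621]
tcp_rot: [0.008, 0.703, -0.007, 0.711]
wrist_force: [0.7, -1.0, -1.4]
finger_gap: 0.04
t: 22.15
tool_pos: [0.561, -0.3393, 0.2599]
tcp_rot: [0.01, 0.705, -0.011, 0.709]
wrist_force: [0.1, 0.8, 0.4]
finger_gap: 0.0401
[ 0.56285832 -0.33592744  0.25992573] [ 0.09540688 -0.22457662 -0.40401688]
tub 2.795176571920758
spare 2.990033222591362
knob 2.783564814814815
```

View pics/c8.png

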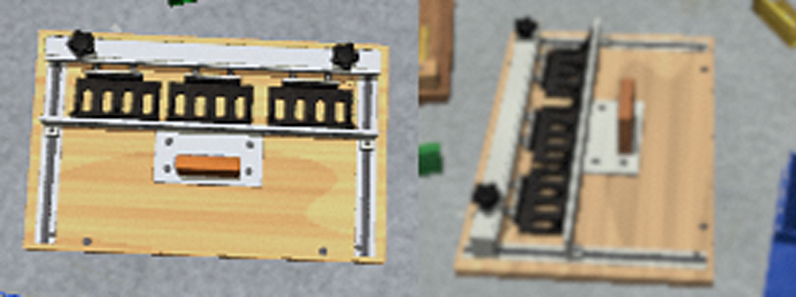

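The picture shows the bar seated behind both lugs (lugs at crop (50,130) and (367,145)), the three brackets flush on its face and against the pads, and the bystanders unmoved. Handing in.

```bash
python3 -c "
from h import *
print(order.hand_in())"
```

```text
the job is handed in; nothing more can be done
None
```

The keeper bar is seated flat on the board beyond both lugs, with all three brackets flush against it. I let go, moved the arm clear and handed in at about 22 s of the 61 s allowed. No verdict was reported.

- **Push:** I held the bar about 3 mm above the lugs and pushed the brackets into one row with its face. The pads began to give at TCP x ≈ 0.570. I pressed on to about 14 N, which I estimate as 5.5–6 mm of pad travel.
- **Seating:** The bar touched the board at TCP z = 48.1 mm, as expected, with about 6 N on it. Easing back, I felt the lugs stop the bar at x = 0.5735 as the push force fell to zero. I then took off the upward pull and released.
- **Last checks:** The final pictures show the bar along the row behind both lugs and each bracket flush against it. The tub, spare bracket and spare knob look unchanged from the first picture.
- **What disagreed:**
  - The side camera was off from the top camera by about 1.5–2 px, so I allowed for that.
  - In the first press the bar rubbed, and forces rose to 11 N in x and +4 N in z. I raised it 1 mm and it ran free.
  - While lowering, the wrist force rose to 22–24 N in x, above the roughly 20 N at which the stops come. The TCP did not move forward, so I took this as friction between bar and brackets rather than the pads hitting their stops.
- **Not measured:** The spring force on each bracket after release. I judged it only from the lug contact and the pictures.

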